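# Load the overlocker's thread stand by colour

## Task

Set up the overlocker's thread stand for a threading lesson: put the red, yellow, blue and purple thread cones, one on each pin, over the pin whose seat has the cone's own colour, wide end down and fully home on the seat. Set each one down without dropping it or knocking any over, and leave the white cone and the small red spool standing where they are.

Things in the scene. Friction and masses are not known exactly. Their poses are not given: they have to be found in the camera images.
- cone_red: cone of red overlock thread, loose, standing upright on its wide end: 100 mm tall, 62 mm across at the foot tapering evenly to 46 mm at the top, about 140 g; wound in red with a white core. The hollow core is open right through, its bore 40 mm wide at the foot tapering to 24 mm at the top. Origin: centre of the foot, z up the axis
- cone_yellow: cone of yellow overlock thread, loose, standing upright on its wide end: 100 mm tall, 62 mm across at the foot tapering evenly to 46 mm at the top, about 140 g; wound in yellow with a white core. The hollow core is open right through, its bore 40 mm wide at the foot tapering to 24 mm at the top. Origin: centre of the foot, z up the axis
- cone_blue: cone of blue overlock thread, loose, standing upright on its wide end: 100 mm tall, 62 mm across at the foot tapering evenly to 46 mm at the top, about 140 g; wound in blue with a white core. The hollow core is open right through, its bore 40 mm wide at the foot tapering to 24 mm at the top. Origin: centre of the foot, z up the axis
- cone_purple: cone of purple overlock thread, loose, standing upright on its wide end: 100 mm tall, 62 mm across at the foot tapering evenly to 46 mm at the top, about 140 g; wound in purple with a white core. The hollow core is open right through, its bore 40 mm wide at the foot tapering to 24 mm at the top. Origin: centre of the foot, z up the axis
- seat_red: red seat of the thread stand, fixed: disc 72 mm across, 6 mm thick; red hub 20 mm across up to 16 mm above the origin; upright steel pin 10 mm across, tip 75 mm above the origin. Origin: centre of the disc's underside, z up the pin; a cone fully home has its foot 6 mm above it. The seats form a 100 mm square on a white 220 mm square plate 18 mm high, with a low socket (26 mm across, 14 mm high) in its middle
- seat_yellow: yellow seat of the thread stand, fixed: disc 72 mm across, 6 mm thick; yellow hub 20 mm across up to 16 mm above the origin; upright steel pin 10 mm across, tip 75 mm above the origin. Origin: centre of the disc's underside, z up the pin; a cone fully home has its foot 6 mm above it. The seats form a 100 mm square on a white 220 mm square plate 18 mm high, with a low socket (26 mm across, 14 mm high) in its middle
- seat_blue: blue seat of the thread stand, fixed: disc 72 mm across, 6 mm thick; blue hub 20 mm across up to 16 mm above the origin; upright steel pin 10 mm across, tip 75 mm above the origin. Origin: centre of the disc's underside, z up the pin; a cone fully home has its foot 6 mm above it. The seats form a 100 mm square on a white 220 mm square plate 18 mm high, with a low socket (26 mm across, 14 mm high) in its middle
- seat_purple: purple seat of the thread stand, fixed: disc 72 mm across, 6 mm thick; purple hub 20 mm across up to 16 mm above the origin; upright steel pin 10 mm across, tip 75 mm above the origin. Origin: centre of the disc's underside, z up the pin; a cone fully home has its foot 6 mm above it. The seats form a 100 mm square on a white 220 mm square plate 18 mm high, with a low socket (26 mm across, 14 mm high) in its middle
- cone_white: cone of white overlock thread, loose, standing upright on its wide end: 100 mm tall, 62 mm across at the foot tapering evenly to 46 mm at the top, about 140 g; wound in white with a brown cardboard core; not wanted, stays where it stands. The hollow core is open right through, its bore 40 mm wide at the foot tapering to 24 mm at the top. Origin: centre of the foot, z up the axis
- small_spool: small spool of red thread with white ends, loose, upright: 55 mm tall, 30 mm across, 35 g; not wanted, stays where it stands. Origin: centre of its foot, z up
Things that resemble listed ones, but are neither listed nor needed, are in the scene too. Leave any green look-alike of the cone_yellow alone.

How it is judged:
By the outcome, as a careful person would: the job done as asked, in the order asked, and still so for the second after the job is handed in, with the robot touching nothing.
It also fails if it takes over 109 s, if anything falls off the work surface, if the arm or the gripper's body presses on something with over 40 N, if the wrist force passes 120 N, or if a joint passes its speed limit or range.

## Robot

A 7-joint arm with a two-finger parallel gripper is mounted at the origin on the work surface. World frame = base frame: x ahead of the robot, y to its left, z up, the work surface at z = 0. Lengths are in m, angles in rad, forces in N, time in s.
With the tool pointing down it reaches from about 0.425 to 0.875 m from the base axis. Payload 4.7 kg.
Tool frame: the origin (TCP) lies midway between the tips of the shut fingers; the grasp point (between the pads) lies ctrl.grasp_offset behind it (ctrl.grasp_offset is the distance from the TCP to the grasp point, in m); z points along the fingers, y is the line along which they close (so a half turn about z gives the same grasp; the last joint's range is limited). The gripper opens to 87 mm and grips with 3 to 60 N. Pads are 19 mm wide; open, the fingers measure 117 mm over their backs; the gripper's body (75 mm by 190 mm) begins 51 mm behind the grasp point.
Start: joints at [1.354, 0.321, -0.07, 1.45, 0.023, 1.371, -0.057], TCP at [0.149, -0.633, 0.223] pointing down, gripper open.
Joint ranges: [-2.86, 2.86], [-0.3, 2.09], [-1.38, 1.24], [0.06, 2.45], [-1.56, 4.7], [0.09, 2.05], [-2.69, 2.69]. Speed limits (rad/s): [2.57, 2.57, 3.14, 3.14, 3.14, 3.14, 3.14].

## Interface

Orientations are given as a rotation vector (axis times angle).
In Python, from bench import ctrl gives the robot as it stands. The module is installed in compiled form; this text tells all that it offers.
- The arm moves only by the tool jog_arm, never from a script. Its argument "moves" is one flat list of numbers, 7 for each row, row after row: the shift along the tool's x, y, z in units of 30 cm (1.0 is 30 cm), then the turn, a rotation vector about the tool's x, y, z in units of 60 degrees (1.0 is 60 degrees), then the gripper's target within -1 to 1 (fully open at 1, half-way at 0, shut at -1). In form: [x, y, z, wx, wy, wz, fingers, x, y, z, wx, wy, wz, fingers, ...]. A call has exactly 8 rows; each row is the pose to reach, as a shift and turn from the pose commanded when the call began, along the tool's axes at that moment; what a row does not reach only later rows make up. A row lasts 1/8 s, in which the tool goes at most 62.5 mm and 10.7 degrees, less where a joint would pass 70% of its speed; a pose out of reach is approached as far as the arm can. A call with a number of a shift or a turn outside -1 to 1 is refused whole. A call with a gripper value outside its range is refused whole. The fingers move at their own pace and stop on an object; "newtons" is the grip in N (left out, the last holds). Time passes only in rows, so rows that repeat a pose let the fingers close, or fill a call up. It gives the time, the measured TCP pose, the force, the opening and the grip force at its end, in the units of the state.
- ctrl.get_state(): the state, without advancing time (a new reading comes with each control period).
- ctrl.get_image(name): name is "side" or "top" or "wrist"; returns a dict with "pixels" (400x640x3 uint8, red, green, blue), "fx", "fy", "cx", "cy" (pixels), "dist" ([k1, k2, p1, p2, k3] as OpenCV has them; the pictures are not rectified), "xyz" and "rotation" of the camera in the world; the wrist camera has in their place "tool_from_camera" (4x4, takes a point from camera to tool coordinates, whose origin is the TCP and whose axes are the flange's). Camera axes: x right, y up, looking along -z (the intrinsics and any distortion apply to the point x, -y, -z); pixel columns grow to the right and rows downward; lengths in m; the calibration is good to about 2 mm. A picture is of the moment at which its call begins: read the wrist's pose just before it. There is no depth.
- ctrl.close_job(): hands the job in; it is judged then, once.
The state is a dict: "time": time; "joint_positions": joint angles; "qd": joint speeds; "joint_torque": joint torques, N m; "position": TCP position; "tool_rot": TCP orientation; "ft_force": force on the tool from outside, world axes, zero at the start; "torque": the same for the moment, N m; "grip_width": opening from 0.0 (shut) to 1.0 (fully open); "grip_force": force on a finger pad.
Only numpy, scipy, OpenCV 4.12 (cv2) and the standard library are available. Lean on these libraries where they do the work, as an engineer would, in place of code of your own. Each camera call takes 0.05 s, during which the arm holds its last target. There are 200 camera calls.

## Working session

There is one attempt and no reset: what is moved stays moved. The work goes in short steps, Python scripts to look and compute and a tool call to move; the robot and the scene stay as the last step left them, time stands still between calls to the robot, and variables do not carry over. Pictures are saved under pics/ and viewed, at most 14 in all, crops included, and the job is handed in when it is done.

Besides the shell and the picture viewer there is one more tool, called after "Call:" as a command line: name --argument value ..., lists and objects as JSON in quotes. jog_arm: Moves the arm, as the interface text tells. Its arguments: {"type":"object","properties":{"moves":{"type":"array"},"newtons":{"type":"number"}},"required":["moves"]}

```bash
mkdir -p pics
python3 - <<'E'
from bench import ctrl
import cv2, numpy as np
print(ctrl.get_state(), ctrl.grasp_offset)
for n in ("top","side"):
    im=ctrl.get_image(n); cv2.imwrite(f"pics/{n}0.png",im["pixels"][:,:,::-1])
    print(n,{k:np.round(np.array(v),4).tolist() for k,v in im.items() if k!="pixels"})
E
```

```text
{'time': 0.0, 'joint_positions': array([ 1.35412084,  0.32184692, -0.07006393,  1.45165728,  0.02261684,
        1.37077554, -0.05686505]), 'qd': array([-0.00046606, -0.00017884, -0.00062946,  0.0026252 , -0.00024467,
       -0.00040286, -0.00206318]), 'joint_torque': array([ 3.74094925e-04, -4.91282523e+01, -4.03197370e-01, -3.12528276e+01,
       -6.37278683e-02,  4.34586941e-02,  1.87533419e-04]), 'position': array([ 0.14848622, -0.63225938,  0.2214547 ]), 'tool_rot': array([-3.11883489e+00, -3.61558067e-01,  5.28476613e-04]), 'ft_force': array([ 0.08032665, -0.22572866, -0.48786034]), 'torque': array([0.0263368 , 0.02338726, 0.05587769]), 'grip_force': 0.0, 'grip_width': 1.0000365363023693} 0.0187
top {'fx': 372.457, 'fy': 372.457, 'cx': 320.7357, 'cy': 200.7458, 'dist': [-0.0637, 0.0, 0.0, 0.0, 0.0], 'xyz': [0.3824, -0.0042, 0.9002], 'rotation': [0.0632, -0.1141, -1.5451]}
side {'fx': 458.4195, 'fy': 458.4195, 'cx': 317.6698, 'cy': 192.3536, 'dist': [-0.0081, 0.0, 0.0, 0.0, 0.0], 'xyz': [0.0177, 0.5339, 0.5868], 'rotation': [0.4187, -1.1351, -2.2113]}
```

View pics/top0.png

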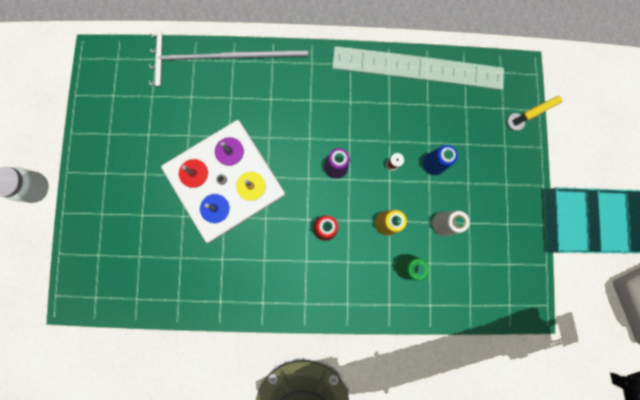

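View pics/side0.png

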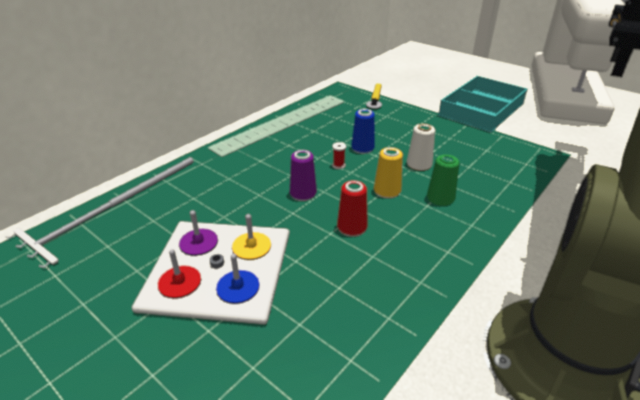

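The top view shows the robot at the bottom. Cone tops are red (326,227), yellow (396,221), blue (448,155), purple (339,158), white (459,221) and green look-alike (418,268), with the small spool at (397,160). The stand is left of them, with seats red (193,173), purple (229,151), yellow (251,186) and blue (214,209). The side view shows the same layout, everything upright.

```bash
cat > h.py <<'E'
from bench import ctrl
import cv2, numpy as np
from scipy.optimize import minimize
from scipy.spatial.transform import Rotation as Ro
F=np.diag([1.,-1,-1])
def proj(im,P,Rcw=None,t=None):
    R=Ro.from_rotvec(im["rotation"]).as_matrix() if Rcw is None else Rcw
    t=np.array(im["xyz"]) if t is None else t
    Rc=F@R.T
    K=np.array([[im["fx"],0,im["cx"]],[0,im["fy"],im["cy"]],[0,0,1]])
    return cv2.projectPoints(np.asarray(P,float).reshape(-1,1,3),cv2.Rodrigues(Rc)[0],-Rc@t,K,np.array(im["dist"],float))[0].reshape(-1,2)
A=np.linspace(0,2*np.pi,48,endpoint=False)
def circ(x,y,z,r): return np.c_[x+r*np.cos(A),y+r*np.sin(A),0*A+z]
def cone(x,y,z0=0): return np.r_[circ(x,y,z0,.031),circ(x,y,z0+.1,.023)]
def disc(x,y): return np.r_[circ(x,y,.018,.036),circ(x,y,.024,.036)]
HUE={"red":(174,6),"yellow":(18,33),"blue":(108,126),"purple":(135,160)}
def mask(im,c,seed,rad=45):
    hsv=cv2.cvtColor(im["pixels"],cv2.COLOR_RGB2HSV); h,s,v=cv2.split(hsv)
    a,b=HUE[c]; m=((h>=a)&(h<=b)) if a<b else ((h>=a)|(h<=b))
    m&=(s>110)&(v>35)
    w=np.zeros(m.shape,np.uint8); cv2.circle(w,tuple(map(int,seed)),rad,1,-1)
    m=(m&(w>0)).astype(np.uint8)
    n,l,st,_=cv2.connectedComponentsWithStats(m)
    m=(l==1+np.argmax(st[1:,4])).astype(np.uint8)
    hull=cv2.convexHull(cv2.findContours(m,0,2)[0][0])
    return hull[:,0]
def raster(p):
    m=np.zeros((1600,2560),np.uint8); cv2.fillConvexPoly(m,np.round((np.asarray(p)+.5)*4*16).astype(np.int32),1,shift=4); return m
def hullmask(p): return cv2.convexHull(p.astype(np.float32))[:,0]
def fit(im,shape,hull,x0,**k):
    # pixel-region centroid matching on hulls
    M=raster(hull); ys,xs=np.nonzero(M); c=np.array([xs.mean(),ys.mean()]); 
    def f(p):
        m=cv2.moments(hullmask(proj(im,shape(*p),**k))); return (np.array([m["m10"],m["m01"]])/m["m00"]+.5)*4-c
    from scipy.optimize import least_squares
    r=least_squares(f,x0).x
    m=raster(hullmask(proj(im,shape(*r),**k)))
    return r,(m&M).sum()/(m|M).sum()
def toolmove(target,st=None):
    st=st or ctrl.get_state(); R=Ro.from_rotvec(st["tool_rot"]).as_matrix()
    return R.T@(np.array(target)-st["position"])/.3
E
python3 - <<'E'
from h import *
C={"red":((326,227),(352,208)),"yellow":((394,221),(389,172)),"blue":((441,160),(364,130)),"purple":((338,163),(302,175))}
S={"red":((193,173),(180,281)),"yellow":((251,186),(251,246)),"blue":((214,209),(238,286)),"purple":((229,151),(198,241))}
ims={n:ctrl.get_image(n) for n in("top","side")}
for D,sh in((C,cone),(S,disc)):
  for c,(a,b) in D.items():
    for n,s in(("top",a),("side",b)):
        r,i=fit(ims[n],sh,mask(ims[n],c,s,22 if n=="top" else 35),[.5,0]); print(sh.__name__,c,n,np.round(r,4),round(i,3))
im=ims["top"]
for n,p,z in(("white",(459,221),.1),("green",(418,268),.1),("spool",(397,160),.055)):
    from scipy.optimize import least_squares
    print(n,np.round(least_squares(lambda q:proj(im,[[q[0],q[1],z]])[0]-p,[.5,0]).x,3))
E
```

```text
cone red top [ 0.4209 -0.0451] 0.795
cone red side [ 0.4203 -0.0446] 0.84
cone yellow top [ 0.4358 -0.1954] 0.88
cone yellow side [ 0.4468 -0.2161] 0.763
cone blue top [ 0.5878 -0.3144] 0.759
cone blue side [ 0.5874 -0.3126] 0.777
cone purple top [ 0.5758 -0.0702] 0.647
cone purple side [ 0.5705 -0.0664] 0.782
disc red top [0.5423 0.2749] 0.843
disc red side [0.5422 0.2748] 0.858
disc yellow top [0.5149 0.1365] 0.851
disc yellow side [0.5152 0.1361] 0.863
disc blue top [0.4589 0.2195] 0.845
disc blue side [0.4592 0.2191] 0.843
disc purple top [0.5978 0.1923] 0.792
disc purple side [0.5981 0.1919] 0.796
white [ 0.437 -0.334]
green [ 0.333 -0.242]
spool [ 0.579 -0.207]
```

Call:
jog_arm --moves '[0.97,-0.72,-0.26,0,0,0,1,0.97,-0.72,-0.26,0,0,0,1,0.97,-0.72,-0.26,0,0,0,1,0.97,-0.72,-0.26,0,0,0,1,0.97,-0.72,-0.26,0,0,0,1,0.97,-0.72,-0.26,0,0,0,1,0.97,-0.72,-0.26,0,0,0,1,0.97,-0.72,-0.26,0,0,0,1]' --newtons 20

```text
time: 1.2
position: [0.382, -0.3564, 0.3004]
tool_rot: [3.12, 0.361, -0.001]
ft_force: [-0.4, -0.3, -0.7]
grip_width: 1.001
grip_force: 0.0
```

Run:
```python
from h import *
st=ctrl.get_state(); print(st["position"],st["tool_rot"],toolmove([.455,-.10,.30],st))
im=ctrl.get_image("wrist"); cv2.imwrite("pics/w1.png",im["pixels"][:,:,::-1]); print(np.round(im["tool_from_camera"],3))
```

```text
[ 0.3819798  -0.35640372  0.300375  ] [ 3.12017577e+00  3.61426042e-01 -1.36520493e-03] [ 4.32338349e-01 -7.76405217e-01  4.99995478e-04]
[[ 0.     0.969  0.247  0.067]
 [ 1.    -0.    -0.    -0.001]
 [-0.     0.247 -0.969 -0.162]
 [ 0.     0.     0.     1.   ]]
```

View pics/w1.png

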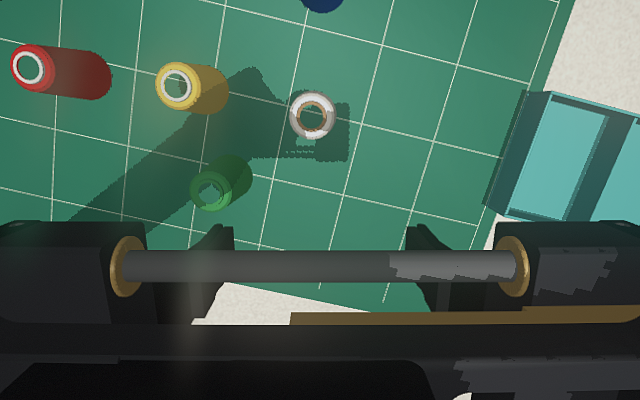

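The wrist view shows the tops of red (28,67), yellow (177,86), white (312,116) and green (211,191). I'll fit red and yellow from it.

```bash
cat >> h.py <<'E'
from scipy.optimize import least_squares
def wcam(im,st):
    T=np.eye(4); T[:3,:3]=Ro.from_rotvec(st["tool_rot"]).as_matrix(); T[:3,3]=st["position"]
    W=T@np.array(im["tool_from_camera"]); return dict(Rcw=W[:3,:3],t=W[:3,3])
def atpix(im,p,z,**k): return least_squares(lambda q:proj(im,[[q[0],q[1],z]],**k)[0]-p,[.5,0]).x
E
python3 - <<'E'
from h import *
st=ctrl.get_state(); im=ctrl.get_image("wrist"); k=wcam(im,st)
print("ring red,yel",atpix(im,(28.5,67.5),.1,**k),atpix(im,(177,86.5),.1,**k))
for c,s in(("red",(60,70)),("yellow",(190,88))): print(c,fit(im,cone,mask(im,c,s,58),[.45,-.1],**k))
print(toolmove([.44,-.05,.2],st))
E
```

```text
ring red,yel [ 0.41928057 -0.04327534] [ 0.43412598 -0.19481386]
red (array([ 0.42217783, -0.07317142]), np.float64(0.396416992268684))
yellow (array([ 0.43519768, -0.19201934]), np.float64(0.9200958924796134))
[ 0.42293133 -0.95238122  0.33327373]
```

Call:
jog_arm --moves '[0.36,-0.98,0.35,0,0,0,1,0.36,-0.98,0.35,0,0,0,1,0.36,-0.98,0.35,0,0,0,1,0.36,-0.98,0.35,0,0,0,1,0.36,-0.98,0.35,0,0,0,1,0.36,-0.98,0.35,0,0,0,1,0.36,-0.98,0.35,0,0,0,1,0.36,-0.98,0.35,0,0,0,1]'

```text
time: 2.3
position: [0.4204, -0.0471, 0.1957]
tool_rot: [3.121, 0.357, 0.0]
ft_force: [-0.1, -0.2, 0.3]
grip_width: 0.999
grip_force: 0.0
```

Run:
```python
from h import *
st=ctrl.get_state(); print(st["position"],st["tool_rot"],st["joint_positions"],toolmove([.420,-.0445,.0513],st))
```

```text
[ 0.42038325 -0.04709865  0.19573401] [3.12104976e+00 3.56548021e-01 2.22464098e-04] [ 0.76753523 -0.15756406 -0.64695825  1.99102832 -0.09874078  1.27782273
 -1.18815822] [ 0.00065456 -0.00885104  0.48144451]
```

Call:
jog_arm --moves '[0,-0.01,0.12,0,0,0,1,0,-0.01,0.24,0,0,0,1,0,-0.01,0.34,0,0,0,1,0,-0.01,0.42,0,0,0,1,0,-0.01,0.48,0,0,0,1,0,-0.01,0.48,0,0,0,1,0,-0.01,0.48,0,0,0,1,0,-0.01,0.48,0,0,0,1]'

```text
time: 3.3
position: [0.4206, -0.0427, 0.0525]
tool_rot: [3.12, 0.36, 0.003]
ft_force: [0.3, -0.3, 0.7]
grip_width: 0.999
grip_force: 0.0
```

Run:
```python
from h import *
st=ctrl.get_state(); print(st["position"],st["tool_rot"],st["joint_positions"])
im=ctrl.get_image("side"); cv2.imwrite("pics/s1.png",im["pixels"][:,:,::-1])
```

```text
[ 0.42055486 -0.04272141  0.0524671 ] [3.11990175e+00 3.60259243e-01 2.52053463e-03] [ 0.74398285  0.03382792 -0.70658785  2.15929685  0.02776456  0.95501184
 -1.31919524]
```

View pics/s1.png

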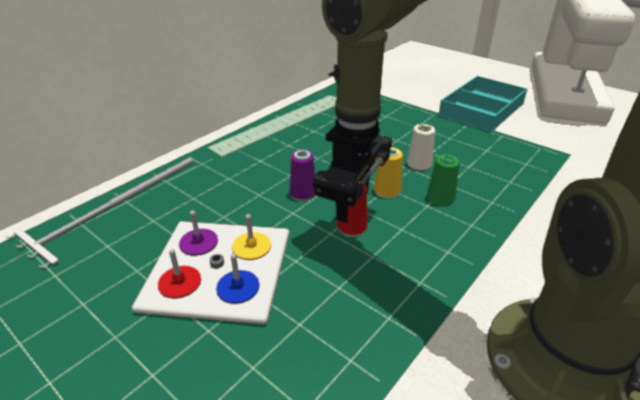

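The side view shows the fingers around the red cone at (352,205), with the cone still upright. I'll grip now.

Call:
jog_arm --moves '[0,0,0,0,0,0,-1,0,0,0,0,0,0,-1,0,0,0,0,0,0,-1,0,0,0,0,0,0,-1,0,0,0,0,0,0,-1,0,0,0,0,0,0,-1,0,0,0,0,0,0,-1,0,0,-0.04,0,0,0,-1]' --newtons 20

```text
time: 4.35
position: [0.4186, -0.0417, 0.0631]
tool_rot: [-3.119, -0.362, 0.004]
ft_force: [-0.7, 0.6, -0.9]
grip_width: 0.594
grip_force: 19.9
```

Run:
```python
from h import *
st=ctrl.get_state(); print(st["position"],st["tool_rot"],toolmove([.420,-.045,.21],st),toolmove([.5423,.2749,.21],st))
```

```text
[ 0.41858989 -0.04170351  0.06306946] [-3.11919848 -0.36188119  0.00377958] [ 0.00097148  0.01092161 -0.48979155] [ 0.64194996 -0.93375052 -0.48957439]
```

Call:
jog_arm --moves '[0,0,-0.12,0,0,0,-1,0,0,-0.3,0,0,0,-1,0.05,-0.07,-0.44,0,0,0,-1,0.16,-0.23,-0.49,0,0,0,-1,0.27,-0.39,-0.49,0,0,0,-1,0.38,-0.55,-0.49,0,0,0,-1,0.49,-0.71,-0.49,0,0,0,-1,0.57,-0.83,-0.49,0,0,0,-1]'

```text
time: 5.35
position: [0.5295, 0.2419, 0.211]
tool_rot: [-3.119, -0.363, 0.0]
ft_force: [0.2, 0.2, -0.6]
grip_width: 0.596
grip_force: 19.9
```

Run:
```python
from h import *
st=ctrl.get_state(); print(st["position"],st["tool_rot"],toolmove([.5423,.2749,.16],st),toolmove([.5423,.2749,.0753],st))
```

```text
[0.52946793 0.24186095 0.21102663] [-3.11910973e+00 -3.63206996e-01  4.16875472e-04] [ 0.06695153 -0.0971121   0.17022089] [ 0.06698004 -0.09670881  0.45255393]
```

Call:
jog_arm --moves '[0.04,-0.05,0,0,0,0,-1,0.07,-0.1,0.06,0,0,0,-1,0.07,-0.1,0.14,0,0,0,-1,0.07,-0.1,0.16,0,0,0,-1,0.07,-0.1,0.22,0,0,0,-1,0.07,-0.1,0.29,0,0,0,-1,0.07,-0.1,0.36,0,0,0,-1,0.07,-0.1,0.4,0,0,0,-1]'

```text
time: 6.35
position: [0.5421, 0.2727, 0.0885]
tool_rot: [3.12, 0.361, -0.003]
ft_force: [0.6, 0.2, -1.6]
grip_width: 0.596
grip_force: 19.9
```

Run:
```python
from h import *
st=ctrl.get_state(); print(st["position"],st["tool_rot"],st["ft_force"],toolmove([.5423,.2749,.0753],st))
im=ctrl.get_image("side"); cv2.imwrite("pics/s2.png",im["pixels"][:,:,::-1])
```

```text
[0.54211476 0.27270607 0.08848688] [ 3.11998     0.36134417 -0.00332102] [ 0.58400478  0.22994652 -1.55941343] [ 0.00236879 -0.00700067  0.04394764]
```

View pics/s2.png

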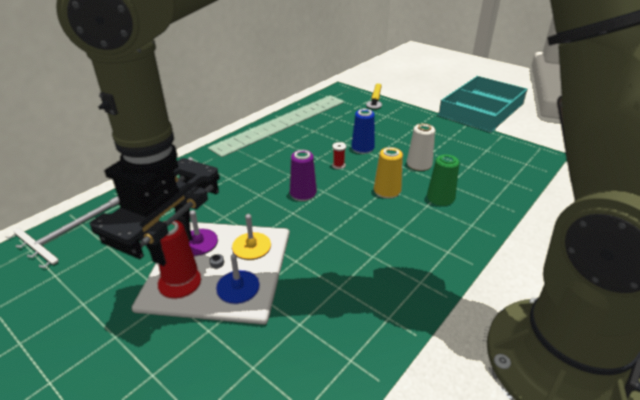

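The side view shows the red cone hanging over its seat at (180,285), threaded on the pin. I'll lower it slowly until it touches.

Call:
jog_arm --moves '[0,0,0.01,0,0,0,-1,0,0,0.02,0,0,0,-1,0,0,0.03,0,0,0,-1,0,0,0.035,0,0,0,-1,0,0,0.04,0,0,0,-1,0,0,0.043,0,0,0,-1,0,0,0.046,0,0,0,-1,0,0,0.046,0,0,0,-1]'

```text
time: 7.4
position: [0.5428, 0.2734, 0.0766]
tool_rot: [3.121, 0.362, -0.0]
ft_force: [0.2, 0.2, -0.5]
grip_width: 0.594
grip_force: 19.9
```

Call:
jog_arm --moves '[0,0,0.003,0,0,0,-1,0,0,0.006,0,0,0,-1,0,0,0.009,0,0,0,-1,0,0,0.012,0,0,0,-1,0,0,0.012,0,0,0,-1,0,0,0.012,0,0,0,-1,0,0,0.012,0,0,0,-1,0,0,0.012,0,0,0,-1]'

```text
time: 8.4
position: [0.5435, 0.2736, 0.0755]
tool_rot: [3.12, 0.361, 0.003]
ft_force: [-2.7, -3.0, 12.0]
grip_width: 0.594
grip_force: 20.4
```

Call:
jog_arm --moves '[0,0,-0.004,0,0,0,-1,0,0,-0.004,0,0,0,0.6,0,0,-0.004,0,0,0,0.6,0,0,-0.004,0,0,0,0.6,0,0,-0.004,0,0,0,0.6,0,0,-0.1,0,0,0,0.6,0,0,-0.25,0,0,0,0.6,0,0,-0.42,0,0,0,0.6]'

```text
time: 9.4
position: [0.5423, 0.2731, 0.1997]
tool_rot: [3.12, 0.362, -0.002]
ft_force: [0.3, -0.7, 0.5]
grip_width: 0.8
grip_force: 0.0
```

Run:
```python
from h import *
st=ctrl.get_state(); print(st["position"],st["tool_rot"],st["ft_force"],toolmove([.435,-.195,.2],st))
im=ctrl.get_image("side"); cv2.imwrite("pics/s3.png",im["pixels"][:,:,::-1])
im=ctrl.get_image("top")
print(fit(im,lambda x,y:cone(x,y,.024),mask(im,"red",(190,170),28),[.5,.2]))
```

```text
[0.54234362 0.27308003 0.19970578] [ 3.12035097e+00  3.61923269e-01 -2.35224263e-03] [ 0.32420583 -0.71868695  0.51405304] [-7.05452715e-01  1.43694091e+00  3.05891202e-04]
(array([0.53845942, 0.26905846]), np.float64(0.8976796197931227))
```

View pics/s3.png

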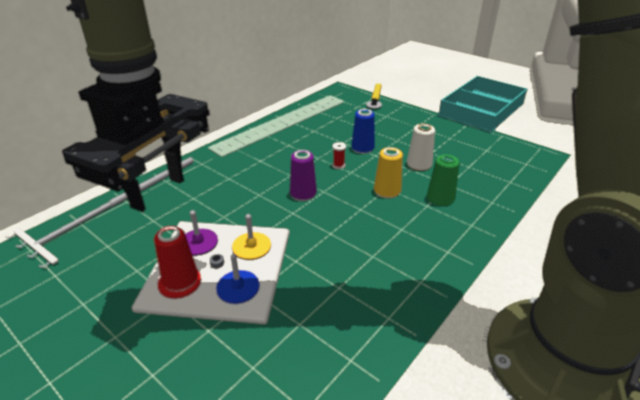

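The red cone stands home on its seat at (178,265), and the gripper is clear. Next is yellow.

Call:
jog_arm --moves '[-0.08,0.16,0,0,0,0,0.8,-0.17,0.35,0,0,0,0,1,-0.26,0.53,0,0,0,0,1,-0.35,0.71,0,0,0,0,1,-0.44,0.9,0,0,0,0,1,-0.49,1,0,0,0,0,1,-0.49,1,0,0,0,0,1,-0.49,1,0,0,0,0,1]'

```text
time: 10.5
position: [0.4684, -0.0513, 0.1989]
tool_rot: [-3.12, -0.363, 0.0]
ft_force: [0.2, 0.7, 0.7]
grip_width: 1.0
grip_force: 0.0
```

Run:
```python
from h import *
st=ctrl.get_state(); print(st["position"],st["tool_rot"],toolmove([.435,-.195,.15],st),toolmove([.435,-.195,.0513],st))
im=ctrl.get_image("wrist"); cv2.imwrite("pics/w2.png",im["pixels"][:,:,::-1])
```

```text
[ 0.4683689  -0.05127554  0.19887521] [-3.11999471e+00 -3.63056568e-01  1.06359250e-04] [-0.21826355  0.44082965  0.16267599] [-0.21826216  0.4410105   0.49167594]
```

View pics/w2.png

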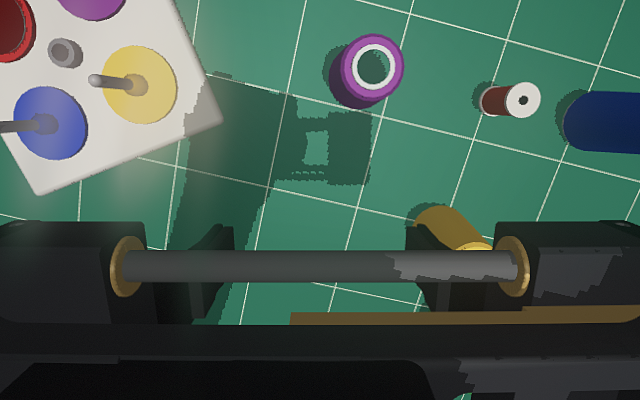

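The wrist view shows the purple cone's ring centred at (374,68) and the small spool at (523,100). Now the move over yellow and down.

Call:
jog_arm --moves '[-0.08,0.16,0.05,0,0,0,1,-0.16,0.33,0.1,0,0,0,1,-0.22,0.44,0.14,0,0,0,1,-0.22,0.44,0.16,0,0,0,1,-0.22,0.44,0.26,0,0,0,1,-0.22,0.44,0.38,0,0,0,1,-0.22,0.44,0.49,0,0,0,1,-0.22,0.44,0.49,0,0,0,1]'

```text
time: 11.55
position: [0.4334, -0.1927, 0.0503]
tool_rot: [-3.116, -0.367, 0.005]
ft_force: [-0.1, -0.0, -0.1]
grip_width: 0.992
grip_force: 0.0
```

Run:
```python
from h import *
st=dict(ctrl.get_state()); print(st["position"],st["tool_rot"],st["ft_force"])
print(toolmove([.435,-.195,.0513],st))
im=ctrl.get_image("wrist"); st2=dict(st); st2["position"]=np.array([.4684,-.0513,.199]);st2["tool_rot"]=np.array([-3.12,-.363,0])
print("purple",atpix(im,(374,68),.1,**wcam(im,st2)))
im=ctrl.get_image("side"); cv2.imwrite("pics/s4.png",im["pixels"][:,:,::-1])
```

```text
[ 0.43336677 -0.19266244  0.05027882] [-3.11572104 -0.36738446  0.00506514] [-0.13145385 -0.04067827 -0.06440932]
[ 0.00347318  0.00882855 -0.00345427]
purple [ 0.56971463 -0.06654387]
```

View pics/s4.png

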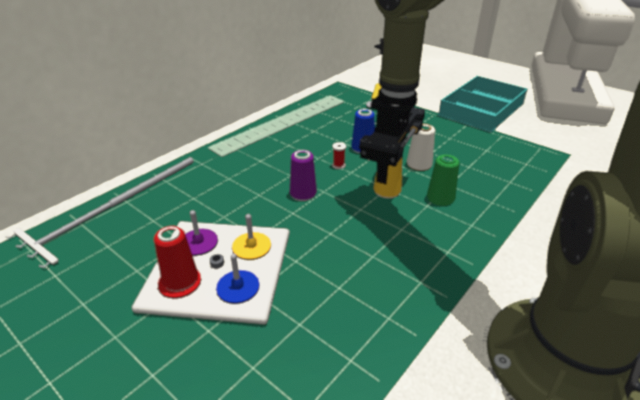

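The side view shows the fingers around the yellow cone at (388,180), with all the others undisturbed. Grip and lift.

Call:
jog_arm --moves '[0,0,0,0,0,0,-1,0,0,0,0,0,0,-1,0,0,0,0,0,0,-1,0,0,0,0,0,0,-1,0,0,0,0,0,0,-1,0,0,0,0,0,0,-1,0,0,-0.1,0,0,0,-1,0,0,-0.28,0,0,0,-1]'

```text
time: 12.65
position: [0.4321, -0.1954, 0.1348]
tool_rot: [-3.117, -0.361, 0.007]
ft_force: [1.6, -1.8, -0.8]
grip_width: 0.596
grip_force: 19.9
```

Run:
```python
from h import *
st=ctrl.get_state(); print(st["position"],st["tool_rot"],toolmove([.515,.1363,.205],st))
```

```text
[ 0.43211522 -0.19541339  0.13483834] [-3.11729203 -0.36124113  0.00654134] [ 0.52095873 -1.01412936 -0.23188232]
```

Call:
jog_arm --moves '[0,0,-0.15,0,0,0,-1,0.06,-0.12,-0.23,0,0,0,-1,0.14,-0.28,-0.23,0,0,0,-1,0.23,-0.45,-0.23,0,0,0,-1,0.32,-0.62,-0.23,0,0,0,-1,0.41,-0.79,-0.23,0,0,0,-1,0.48,-0.93,-0.23,0,0,0,-1,0.52,-1,-0.23,0,0,0,-1]'

```text
time: 13.65
position: [0.5172, 0.1347, 0.2047]
tool_rot: [-3.119, -0.367, 0.0]
ft_force: [0.5, -1.0, -1.9]
grip_width: 0.597
grip_force: 19.9
```

Run:
```python
from h import *
st=ctrl.get_state(); print(st["position"],st["tool_rot"],toolmove([.515,.1363,.0745],st))
```

```text
[0.51723975 0.13471091 0.20473234] [-3.11913672e+00 -3.67132399e-01  3.67424114e-04] [-0.0059779  -0.00647549  0.43411485]
```

Call:
jog_arm --moves '[-0.005,-0.007,0.06,0,0,0,-1,-0.005,-0.007,0.15,0,0,0,-1,-0.005,-0.007,0.23,0,0,0,-1,-0.005,-0.007,0.3,0,0,0,-1,-0.005,-0.007,0.36,0,0,0,-1,-0.005,-0.007,0.4,0,0,0,-1,-0.005,-0.007,0.42,0,0,0,-1,-0.005,-0.007,0.42,0,0,0,-1]'

```text
time: 14.65
position: [0.5156, 0.1337, 0.0791]
tool_rot: [-3.121, -0.362, 0.0]
ft_force: [0.2, 0.8, -2.1]
grip_width: 0.596
grip_force: 19.9
```

Run:
```python
from h import *
st=ctrl.get_state(); print(st["position"],st["ft_force"],toolmove([.515,.1363,.0745],st))
im=ctrl.get_image("side"); cv2.imwrite("pics/s5.png",im["pixels"][:,:,::-1])
```

```text
[0.51564309 0.13369163 0.07907311] [ 0.21195807  0.81352577 -2.13173294] [-9.51434326e-05 -8.95319410e-03  1.52444040e-02]
```

View pics/s5.png

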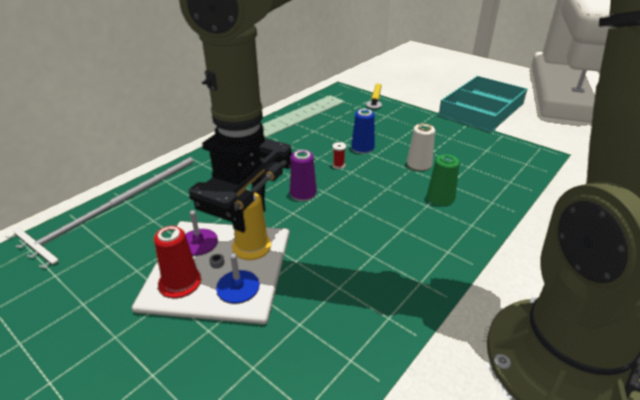

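The side view shows the yellow cone just above its seat at (252,250), and red undisturbed. I'll bring it slowly to contact.

Call:
jog_arm --moves '[0,0,0.004,0,0,0,-1,0,0,0.008,0,0,0,-1,0,0,0.012,0,0,0,-1,0,0,0.015,0,0,0,-1,0,0,0.018,0,0,0,-1,0,0,0.02,0,0,0,-1,0,0,0.02,0,0,0,-1,0,0,0.02,0,0,0,-1]'

```text
time: 15.7
position: [0.5167, 0.134, 0.0761]
tool_rot: [3.119, 0.362, 0.003]
ft_force: [-6.2, -1.8, 19.1]
grip_width: 0.594
grip_force: 20.6
```

Call:
jog_arm --moves '[0,0,-0.006,0,0,0,-1,0,0,-0.006,0,0,0,0.6,0,0,-0.006,0,0,0,0.6,0,0,-0.006,0,0,0,0.6,0,0,-0.006,0,0,0,0.6,0,0,-0.1,0,0,0,0.6,0,0,-0.25,0,0,0,0.6,0,0,-0.43,0,0,0,0.6]'

```text
time: 16.7
position: [0.5149, 0.1333, 0.2027]
tool_rot: [-3.12, -0.362, 0.003]
ft_force: [1.2, -0.2, 0.0]
grip_width: 0.8
grip_force: 0.0
```

Run:
```python
from h import *
st=ctrl.get_state(); print(st["position"],st["tool_rot"],toolmove([.587,-.3135,.2],st))
im=ctrl.get_image("side"); cv2.imwrite("pics/s6.png",im["pixels"][:,:,::-1])
```

```text
[0.514859   0.13333269 0.2026787 ] [-3.12045909e+00 -3.61997539e-01  3.03612134e-03] [-0.10688482  1.50494102  0.00849002]
```

View pics/s6.png

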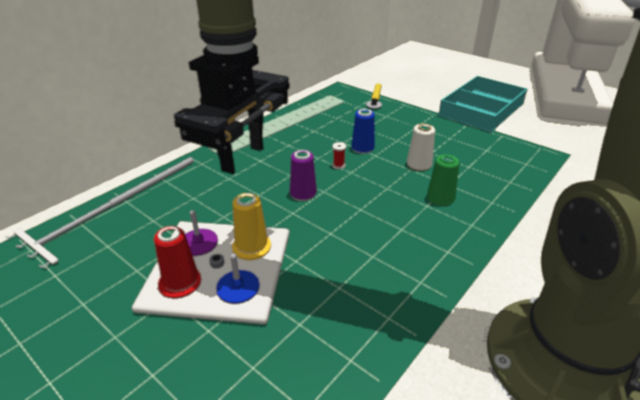

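Yellow stands home at (251,225). Next is blue.

Call:
jog_arm --moves '[-0.01,0.17,0,0,0,0,1,-0.03,0.37,0,0,0,0,1,-0.04,0.57,0,0,0,0,1,-0.06,0.77,0,0,0,0,1,-0.07,0.97,0,0,0,0,1,-0.07,1,0,0,0,0,1,-0.07,1,0,0,0,0,1,-0.07,1,0,0,0,0,1]'

```text
time: 17.75
position: [0.5639, -0.1607, 0.2022]
tool_rot: [-3.119, -0.367, -0.0]
ft_force: [-0.8, 0.8, 0.6]
grip_width: 1.001
grip_force: 0.0
```

Run:
```python
from h import *
st=ctrl.get_state(); print(st["position"],st["tool_rot"],toolmove([.587,-.3135,.0513],st))
im=ctrl.get_image("wrist"); k=wcam(im,st); cv2.imwrite("pics/w3.png",im["pixels"][:,:,::-1])
p=proj(im,[[.587,-.3135,.1]],**k)[0]; print(p)
print(fit(im,cone,mask(im,"blue",p,80),[.58,-.31],**k))
t=ctrl.get_image("top"); print(fit(t,cone,mask(t,"blue",(441,160),22),[.58,-.31]))
```

```text
[ 0.56389786 -0.16072947  0.20221941] [-3.11948846e+00 -3.66863967e-01 -1.70489200e-04] [-0.04332582  0.51350299  0.50275454]
[510.54738285 210.09853796]
(array([ 0.58676042, -0.31013558]), np.float64(0.873258790545108))
(array([ 0.57793626, -0.29320251]), np.float64(0.31525720656155437))
```

Call:
jog_arm --moves '[-0.01,0.16,0.04,0,0,0,1,-0.03,0.34,0.08,0,0,0,1,-0.043,0.51,0.13,0,0,0,1,-0.043,0.51,0.16,0,0,0,1,-0.043,0.51,0.27,0,0,0,1,-0.043,0.51,0.39,0,0,0,1,-0.043,0.51,0.5,0,0,0,1,-0.043,0.51,0.5,0,0,0,1]'

```text
time: 18.85
position: [0.5846, -0.3123, 0.0498]
tool_rot: [-3.117, -0.366, 0.006]
ft_force: [0.1, 0.8, -0.3]
grip_width: 0.994
grip_force: 0.0
```

Run:
```python
from h import *
st=dict(ctrl.get_state()); print(st["position"],st["tool_rot"],st["ft_force"])
im=ctrl.get_image("side"); cv2.imwrite("pics/s7.png",im["pixels"][:,:,::-1])
```

```text
[ 0.58458341 -0.31234642  0.04980338] [-3.11665238 -0.36550875  0.00647593] [ 0.1472635   0.81508662 -0.28303576]
```

View pics/s7.png

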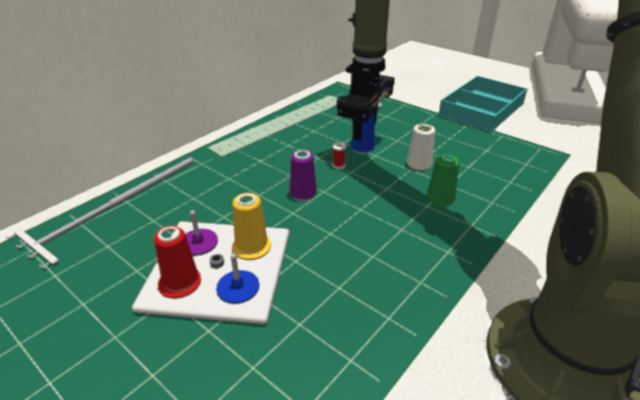

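The side view shows the fingers around the blue cone at (363,135), and the spool still standing at (339,155). Grip and lift.

Call:
jog_arm --moves '[0,0,0,0,0,0,-1,0,0,0,0,0,0,-1,0,0,0,0,0,0,-1,0,0,0,0,0,0,-1,0,0,0,0,0,0,-1,0,0,0,0,0,0,-1,0,0,-0.1,0,0,0,-1,0,0,-0.28,0,0,0,-1]'

```text
time: 19.9
position: [0.5838, -0.3155, 0.1339]
tool_rot: [-3.118, -0.361, 0.008]
ft_force: [0.1, -0.3, -0.4]
grip_width: 0.6
grip_force: 19.9
```

Run:
```python
from h import *
st=ctrl.get_state(); print(st["position"],st["tool_rot"],toolmove([.459,.2193,.225],st))
```

```text
[ 0.58384094 -0.3154818   0.13385047] [-3.11814866 -0.36059323  0.00818671] [ 2.31735919e-04 -1.83150599e+00 -2.97914707e-01]
```

Call:
jog_arm --moves '[0,0,-0.16,0,0,0,-1,0,-0.06,-0.28,0,0,0,-1,0,-0.2,-0.3,0,0,0,-1,0,-0.38,-0.3,0,0,0,-1,0,-0.57,-0.3,0,0,0,-1,0,-0.76,-0.3,0,0,0,-1,0,-0.92,-0.3,0,0,0,-1,0,-1,-0.3,0,0,0,-1]'

```text
time: 20.9
position: [0.5168, -0.0207, 0.226]
tool_rot: [3.119, 0.367, -0.0]
ft_force: [0.2, -0.2, -1.6]
grip_width: 0.602
grip_force: 19.9
```

Run:
```python
from h import *
st=ctrl.get_state(); print(st["position"],st["tool_rot"],toolmove([.459,.2193,.225],st))
```

```text
[ 0.5168092  -0.0207184   0.22601401] [ 3.11862142e+00  3.66591701e-01 -3.51040153e-04] [-0.00191383 -0.82294194  0.00217725]
```

Call:
jog_arm --moves '[0,-0.12,0,0,0,0,-1,0,-0.3,0,0,0,0,-1,0,-0.48,0,0,0,0,-1,0,-0.65,0,0,0,0,-1,0,-0.77,0,0,0,0,-1,0,-0.825,0.05,0,0,0,-1,0,-0.825,0.13,0,0,0,-1,0,-0.825,0.15,0,0,0,-1]'

```text
time: 21.9
position: [0.4608, 0.2164, 0.1796]
tool_rot: [3.12, 0.36, -0.004]
ft_force: [0.1, 0.6, -1.1]
grip_width: 0.599
grip_force: 19.9
```

Run:
```python
from h import *
st=ctrl.get_state(); print(st["position"],st["tool_rot"],toolmove([.459,.2193,.0745],st))
```

```text
[0.46076142 0.21638239 0.17960977] [ 3.12017485  0.36011691 -0.00397023] [-0.00259349 -0.01095011  0.35036935]
```

Call:
jog_arm --moves '[-0.007,-0.01,0.04,0,0,0,-1,-0.007,-0.01,0.1,0,0,0,-1,-0.007,-0.01,0.17,0,0,0,-1,-0.007,-0.01,0.23,0,0,0,-1,-0.007,-0.01,0.28,0,0,0,-1,-0.007,-0.01,0.32,0,0,0,-1,-0.007,-0.01,0.335,0,0,0,-1,-0.007,-0.01,0.335,0,0,0,-1]'

```text
time: 22.9
position: [0.4582, 0.2204, 0.0806]
tool_rot: [-3.121, -0.362, 0.0]
ft_force: [-0.0, 0.0, -0.8]
grip_width: 0.603
grip_force: 19.9
```

Call:
jog_arm --moves '[0,0,0.003,0,0,0,-1,0,0,0.006,0,0,0,-1,0,0,0.009,0,0,0,-1,0,0,0.012,0,0,0,-1,0,0,0.015,0,0,0,-1,0,0,0.017,0,0,0,-1,0,0,0.017,0,0,0,-1,0,0,0.017,0,0,0,-1]'

```text
time: 23.9
position: [0.4586, 0.2204, 0.0764]
tool_rot: [3.12, 0.362, 0.001]
ft_force: [-1.6, -0.9, 6.3]
grip_width: 0.601
grip_force: 20.2
```

Call:
jog_arm --moves '[0,0,0,0,0,0,-1,0,0,-0.002,0,0,0,0.6,0,0,-0.002,0,0,0,0.6,0,0,-0.002,0,0,0,0.6,0,0,-0.002,0,0,0,0.6,0,0,-0.1,0,0,0,0.6,0,0,-0.25,0,0,0,0.6,0,0,-0.43,0,0,0,0.6]'

```text
time: 24.9
position: [0.4576, 0.22, 0.2052]
tool_rot: [-3.121, -0.362, 0.003]
ft_force: [1.3, 0.2, 0.6]
grip_width: 0.801
grip_force: 0.0
```

Run:
```python
from h import *
st=ctrl.get_state(); print(st["position"],st["tool_rot"],toolmove([.570,-.0665,.2],st))
im=ctrl.get_image("side"); cv2.imwrite("pics/s8.png",im["pixels"][:,:,::-1])
```

```text
[0.45758704 0.21996719 0.20517436] [-3.12062169e+00 -3.62338389e-01  2.85133287e-03] [0.14597467 1.01534789 0.01676778]
```

View pics/s8.png

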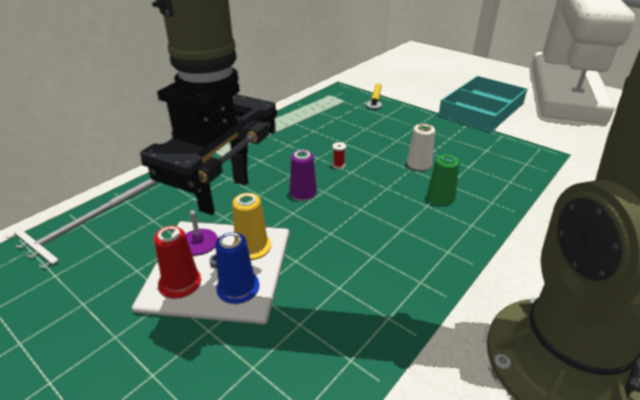

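Blue is home at (237,268), with red and yellow unchanged. Next is purple.

Call:
jog_arm --moves '[0.02,0.17,0,0,0,0,0.8,0.05,0.37,0,0,0,0,1,0.08,0.57,0,0,0,0,1,0.11,0.77,0,0,0,0,1,0.14,0.95,0,0,0,0,1,0.145,1,0.05,0,0,0,1,0.145,1,0.1,0,0,0,1,0.145,1,0.1,0,0,0,1]'

```text
time: 25.95
position: [0.5676, -0.0593, 0.1729]
tool_rot: [-3.118, -0.367, 0.005]
ft_force: [0.1, 1.3, 0.4]
grip_width: 1.002
grip_force: 0.0
```

Run:
```python
from h import *
st=ctrl.get_state(); print(st["position"],st["tool_rot"],toolmove([.570,-.0665,.0505],st))
```

```text
[ 0.56759668 -0.05928026  0.17289973] [-3.11843158 -0.36684479  0.00468534] [0.00333789 0.02608044 0.40794027]
```

Call:
jog_arm --moves '[0.003,0.02,0.03,0,0,0,1,0.003,0.02,0.12,0,0,0,1,0.003,0.02,0.22,0,0,0,1,0.003,0.02,0.32,0,0,0,1,0.003,0.02,0.39,0,0,0,1,0.003,0.02,0.405,0,0,0,1,0.003,0.02,0.405,0,0,0,1,0.003,0.02,0.405,0,0,0,1]'

```text
time: 26.95
position: [0.5724, -0.0675, 0.0542]
tool_rot: [3.12, 0.362, 0.003]
ft_force: [0.2, -0.2, -0.3]
grip_width: 0.994
grip_force: 0.0
```

Call:
jog_arm --moves '[0,0,0,0,0,0,-1,0,0,0,0,0,0,-1,0,0,0,0,0,0,-1,0,0,0,0,0,0,-1,0,0,0,0,0,0,-1,0,0,0,0,0,0,-1,0,0,-0.1,0,0,0,-1,0,0,-0.28,0,0,0,-1]'

```text
time: 27.95
position: [0.5693, -0.068, 0.1355]
tool_rot: [-3.119, -0.361, 0.008]
ft_force: [0.8, -0.5, -1.0]
grip_width: 0.603
grip_force: 19.9
```

Run:
```python
from h import *
st=ctrl.get_state(); print(st["position"],st["tool_rot"],toolmove([.598,.1921,.225],st))
```

```text
[ 0.56934754 -0.06796384  0.13554435] [-3.11917099 -0.36144547  0.00805547] [ 0.28975483 -0.82269748 -0.29787143]
```

Call:
jog_arm --moves '[0,0,-0.16,0,0,0,-1,0.02,-0.06,-0.28,0,0,0,-1,0.07,-0.2,-0.3,0,0,0,-1,0.13,-0.37,-0.3,0,0,0,-1,0.19,-0.54,-0.3,0,0,0,-1,0.25,-0.71,-0.3,0,0,0,-1,0.285,-0.81,-0.3,0,0,0,-1,0.29,-0.82,-0.25,0,0,0,-1]'

```text
time: 28.95
position: [0.5993, 0.1961, 0.2124]
tool_rot: [-3.118, -0.37, -0.002]
ft_force: [0.5, 0.5, -1.5]
grip_width: 0.604
grip_force: 19.9
```

Run:
```python
from h import *
st=ctrl.get_state(); print(st["position"],st["tool_rot"],toolmove([.598,.1921,.0765],st))
```

```text
[0.59932835 0.1960601  0.2123749 ] [-3.11764437e+00 -3.70184546e-01 -2.33725745e-03] [-0.00817484  0.01263741  0.45288026]
```

Call:
jog_arm --moves '[-0.004,0.006,0.04,0,0,0,-1,-0.004,0.006,0.12,0,0,0,-1,-0.004,0.006,0.22,0,0,0,-1,-0.004,0.006,0.31,0,0,0,-1,-0.004,0.006,0.38,0,0,0,-1,-0.004,0.006,0.42,0,0,0,-1,-0.004,0.006,0.435,0,0,0,-1,-0.004,0.006,0.435,0,0,0,-1]'

```text
time: 29.95
position: [0.5994, 0.19, 0.0819]
tool_rot: [-3.121, -0.362, -0.001]
ft_force: [-0.2, 0.0, -1.9]
grip_width: 0.601
grip_force: 19.9
```

Call:
jog_arm --moves '[0,0,0.003,0,0,0,-1,0,0,0.006,0,0,0,-1,0,0,0.009,0,0,0,-1,0,0,0.012,0,0,0,-1,0,0,0.015,0,0,0,-1,0,0,0.017,0,0,0,-1,0,0,0.017,0,0,0,-1,0,0,0.017,0,0,0,-1]'

```text
time: 30.95
position: [0.5993, 0.19, 0.077]
tool_rot: [3.121, 0.362, 0.001]
ft_force: [-1.2, -1.2, 5.8]
grip_width: 0.604
grip_force: 20.1
```

Call:
jog_arm --moves '[0,0,0,0,0,0,-1,0,0,-0.002,0,0,0,0.6,0,0,-0.002,0,0,0,0.6,0,0,-0.002,0,0,0,0.6,0,0,-0.002,0,0,0,0.6,0,0,-0.1,0,0,0,0.6,0,0,-0.25,0,0,0,0.6,0,0,-0.5,0,0,0,0.6]'

```text
time: 31.95
position: [0.5983, 0.1892, 0.2138]
tool_rot: [3.12, 0.362, -0.005]
ft_force: [1.1, -0.7, -0.3]
grip_width: 0.801
grip_force: 0.0
```

Call:
jog_arm --moves '[0,0.1,-0.15,0,0,0,0.6,0,0.3,-0.2,0,0,0,0.6,0,0.5,-0.2,0,0,0,0.6,0,0.7,-0.2,0,0,0,0.6,0,0.85,-0.2,0,0,0,0.6,0,0.9,-0.2,0,0,0,0.6,0,0.9,-0.2,0,0,0,0.6,0,0.9,-0.2,0,0,0,0.6]'

```text
time: 32.95
position: [0.6606, -0.0698, 0.2742]
tool_rot: [-3.119, -0.368, -0.0]
ft_force: [0.4, 0.3, -0.2]
grip_width: 0.802
grip_force: 0.0
```

Run:
```python
from h import *
a=ctrl.get_image("side")["pixels"]; b=ctrl.get_image("top")["pixels"]
o=np.vstack([cv2.resize(a[110:330,100:500],None,fx=1.35,fy=1.35),cv2.resize(b[110:290,140:500],(540,270))])
cv2.imwrite("pics/end.png",o[:,:,::-1]); print(o.shape)
```

```text
(567, 540, 3)
```

View pics/end.png

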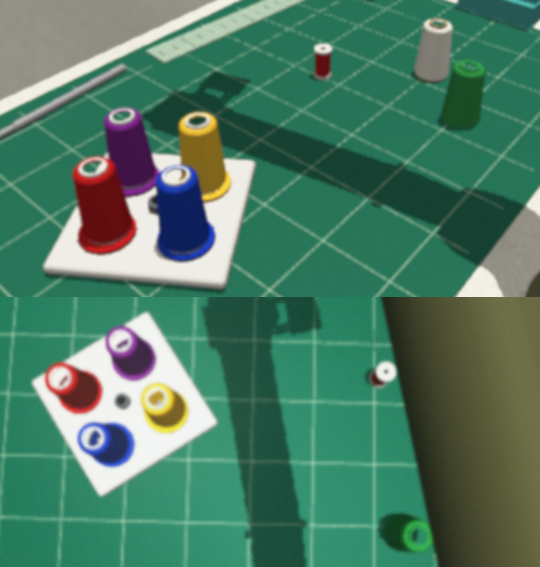

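The crops show all four cones upright and home on their own colours: red (103,205), purple (130,150), yellow (203,155) and blue (182,212). The white cone, spool and green cone are untouched, so I'm handing in.

```bash
python3 -c "
from bench import ctrl
print(ctrl.close_job())"
```

```text
the job is handed in; nothing more can be done
None
```

The red, yellow, blue and purple cones each stand home on the seat of their own colour, placed in that order; the white cone, small spool and green look-alike were not touched, and I handed the job in at about 33 s.

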